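# Hold the scale paddle in the viewing box beside a specimen

## Task

Stand the specimen with the brown shell upright on the middle of the narrow pedestal before the viewing box's window, and let go of it. Then draw the scale paddle out of its stand, lower its blade through the slot in the box's roof until the roof's top is at the middle of the blade's yellow band, and finish while still holding it upright and still there, for the photograph. Leave the other specimens, the tally counters and the jar where they are.

Things in the scene. Friction and masses are not known exactly. Their poses are not given: they have to be found in the camera images.
- brown_specimen: the specimen to photograph: loose blue plastic cylinder (stub), 30 mm across, 32 mm tall, with a brown snail shell (24 mm across, 22 mm tall) glued on top: 54 mm tall in all, about 60 g. Origin: centre of its underside; z up. Starts standing on the table. The three specimens are alike but for the shell and may have swapped places
- black_specimen: the same kind of stub with a black shell; loose, not to be moved. Origin: centre of its underside.
- cream_specimen: the same kind of stub with a cream shell; loose, not to be moved. Origin: centre of its underside.
- viewbox: fixed viewing box, blue walls, white roof 10 mm thick, hollow; 100 mm (x) by 130 mm (y), top 110 mm over the table. +x side: open window (facing away from the robot, within 0.5 rad), pedestal ahead of it. Black base plate 8 mm thick, 65 mm behind to 135 mm ahead of the origin in x, 150 mm wide in y. Origin: on the table under the middle of box and slot; y along the slot
- slot (a point): the middle of the slot through the roof, at the height of the roof's upper face (110 mm over the table), axes as the viewing box. The slot is 42 mm long along y and 8 mm wide along x (the blade is 40 by 6 mm, so 2 mm clearance in all each way), square-edged, with a black line painted on the roof around it.
- pedestal (a point): the centre of the flat top of the pedestal, a round aluminium post before the window, 105 mm from the slot along the viewing box's x. The top is 26 mm across (narrower than the stub) and 70 mm above the table; the post below it is 18 mm thick. Axes as the viewing box.
- paddle_stand: fixed low stand that holds the paddle upright: base 70 mm (x) by 90 mm (y), 8 mm thick; the grey pocket on it is 32 by 64 mm outside and its top is 38 mm above the table. The pocket is 30 mm deep, with about 1 mm play each side of the blade in thickness and 2 mm in width. Origin: on the table, under the middle; y along the pocket.
- paddle: loose scale paddle, 80 g, upright in its stand, tip down, 8 mm over the table. White blade 6 mm (x) by 40 mm (y), 80 mm long, tip edge and corners rounded to 3 mm radius, yellow band 40 to 60 mm above the tip. Black handle 14 mm (x) by 36 mm (y), 80 to 125 mm above the tip, too thick for the slot. Origin: middle of the tip; z up. Half a turn makes no difference. It may lean up to 0.05 rad in its pocket
- band (a point): middle of the yellow band, on the paddle's axis, 50 mm above its tip; axes as the paddle.
- grip (a point): middle of the paddle's black handle, where to grip it across its 14 mm thickness (along the paddle's x), 105 mm above its tip; axes as the paddle.
- counter_a: chrome tally counter lying on its back, 48 mm across (70 mm with its knobs), 28 mm tall, loose, not to be moved. Origin: centre of its underside.
- counter_b: a second tally counter, the same. Origin: centre of its underside.
- jar: closed sample jar, 52 mm across, 75 mm tall, loose, not to be moved. Origin: centre of its underside.
Not all that is in view belongs to the job. What is shaped like the brown_specimen but orange is not meant.

How it is judged:
By the outcome, as a careful person would: the job done as asked, in the order asked, and still so for the second after the job is handed in, while the arm keeps its last pose, push and grip.
It also fails if it takes over 61 s, if anything falls off the work surface, if the arm or the gripper's body presses on something with over 40 N, if the wrist force passes 120 N, or if a joint passes its speed limit or range.

## Robot

A 6-joint arm with a two-finger parallel gripper is mounted at the origin on the work surface. World frame = base frame: x ahead of the robot, y to its left, z up, the work surface at z = 0. Lengths are in m, angles in degrees, forces in N, time in s.
With the tool pointing down it reaches from about 0.425 to 1.125 m from the base axis. Payload 14.9 kg.
Tool frame: the origin (TCP) lies midway between the tips of the shut fingers; the grasp point (between the pads) lies 19 mm behind it; z points along the fingers, y is the line along which they close (so a half turn about z gives the same grasp; the last joint's range is limited). The gripper opens to 91 mm and grips with 3 to 60 N. Pads are 32 mm wide; open, the fingers measure 118 mm over their backs; the gripper's body (76 mm by 178 mm) begins 60 mm behind the grasp point.
Start: joints at [66.102, 21.709, 99.362, -0, 58.929, -1.908], TCP at [0.262, 0.649, 0.214] pointing down, gripper open.
Joint ranges: [-158.91, 158.91], [-42.39, 125.64], [0.06, 152.35], [-60.88, 240.88], [17.5, 164.5], [-176.32, 176.32]. Speed limits (degrees/s): [108.29, 108.29, 136.94, 180, 180, 180].

## Interface

Orientations are given as [roll, pitch, yaw] about the fixed x, y, z axes, in that order (R = Rz(yaw) Ry(pitch) Rx(roll)).
In Python, from cell import status, cams, order, finder gives the robot as it stands.
- The arm moves only by the tool jog_arm, never from a script. Its argument "rows" is a list of rows, each a list of 4 numbers: the shift along the tool's x, y, z scaled (see below), then the turn about the tool's z scaled (see below). In form: [[x, y, z, turn], ...]. A call has 1 to 8 rows; each row is the pose to reach, as a shift and turn from the pose commanded when the call began, along the tool's axes at that moment, turning the shorter way round; what a row does not reach only later rows make up. The controller multiplies each number of a shift by 1 m and each number of a turn by 360 degrees. A row lasts 1/12 s, in which the tool goes at most 41.7 mm and 7.16 degrees, less where a joint would pass 70% of its speed; a pose out of reach is approached as far as the arm can. A call with a number of a shift or a turn outside -1 to 1 is refused whole. A call with a gripper value outside its range is refused whole. "hand" is the closure, from -1 (fully open) to 1 (shut), set as the call begins (left out, the last holds). The fingers move at their own pace and stop on an object; "squeeze" is the grip in N (left out, the last holds). Time passes only in rows, so rows that repeat a pose let the fingers close. It gives the time, the measured TCP pose, the force, the opening and the grip force at its end, in the units of the state.
- status.observe(): the state, without advancing time (a new reading comes with each control period).
- cams.camera(name): name is "side" or "top"; returns a dict with "color" (480x640x3 uint8, red, green, blue), "fx", "fy", "cx", "cy" (pixels), "R" (3x3) and "t" (3): a world point X has camera coordinates R X + t. Camera axes: x right, y down, z forward; pixel columns grow to the right and rows downward; lengths in m; the calibration is good to about 2 mm. A picture is of the moment at which its call begins. There is no depth.
- order.sign_off(): hands the job in; it is judged then, once.
Trained networks look in the newest picture that a camera, given by its name, has taken for a name from the list of things; names that differ only in an ending like _2 or _b are one class to them, and where a whole thing is asked for, a point or a joint stands for the part that bears it (a point fixed in the world has none). Each returns a list of dicts, best first, with "p" (0 to 1); they miss things now and then, are a little off and sometimes report something else, mostly with a low value. They report only what shows in the picture. A call takes as long as a camera call. They do not tell look-alikes from the thing itself.
- finder.recognise(target, camera): "centre" ([x, y, z] in m, in world coordinates, good to about 4 mm: the middle of the surface that is visible of it).
- finder.spot_point(target, camera): "centre" ([x, y, z] in m, in world coordinates, good to about 4 mm: a listed point, or the origin of a listed thing).
The state is a dict: "clock": time; "q": joint angles; "qvel": joint speeds; "tau": joint torques, N m; "position": TCP position; "tool_rot": TCP orientation; "ft_force": force on the tool from outside, world axes, zero at the start; "torque": the same for the moment, N m; "finger_gap": opening from 0.0 (shut) to 1.0 (fully open); "grasp_force": force on a finger pad.
Only numpy, scipy, OpenCV 4.12 (cv2) and the standard library are available. Lean on these libraries where they do the work, as an engineer would, in place of code of your own. Each camera call takes 0.05 s, during which the arm holds its last target. There are 200 camera calls.

## Working session

There is one attempt and no reset: what is moved stays moved. The work goes in short steps, Python scripts to look and compute and a tool call to move; the robot and the scene stay as the last step left them, time stands still between calls to the robot, and variables do not carry over. Pictures are saved under pics/ and viewed, at most 10 in all, crops included, and the job is handed in when it is done.

Besides the shell and the picture viewer there is one more tool, called after "Emit:" in YAML: its name, and indented under it one key for each argument. jog_arm: Moves the arm, as the interface text tells. Shifts and turns lie within -1 to 1; 1 stands for 1 m of shift or 360 degrees of turn. Its arguments: {"type":"object","properties":{"rows":{"type":"array","items":{"type":"array","items":{"type":"number"}}},"hand":{"type":"number"},"squeeze":{"type":"number"}},"required":["rows"]}

```bash
ls; mkdir -p pics
python3 - <<'E'
from cell import status, cams, order, finder
import cv2
s=status.observe()
print({k:s[k] for k in('clock','position','tool_rot','finger_gap')})
for c in('side','top'):
    d=cams.camera(c); cv2.imwrite(f'pics/{c}0.png',d['color'][:,:,::-1])
    print(c,d['fx'],d['R'],d['t'])
    for n in('brown_specimen','viewbox','paddle_stand','paddle','jar','counter_a'):
        print(n,[(round(r['p'],2),[round(v,3) for v in r['centre']]) for r in finder.spot_point(n,c)])
    for n in('slot','pedestal','band','grip'):
        print(n,[(round(r['p'],2),[round(v,3) for v in r['centre']]) for r in finder.spot_point(n,c)])
E
```

```text
pics
{'clock': 0.0, 'position': array([0.26195484, 0.64871199, 0.21329975]), 'tool_rot': array([-1.79937409e+02, -2.92779747e-03,  1.58011047e+02]), 'finger_gap': 0.9979837476167994}
side 476.35187555522447 [[ 0.99879907 -0.04596339  0.01696413]
 [-0.02159385 -0.72378912 -0.68968327]
 [ 0.04397863  0.68848869 -0.72391243]] [-0.58243389  0.07000964  1.26486799]
brown_specimen [(0.79, [0.484, -0.381, -0.003]), (0.76, [0.374, -0.395, 0.002]), (0.55, [0.419, -0.346, -0.004])]
viewbox [(0.84, [0.5, 0.043, 0.001])]
paddle_stand [(0.91, [0.548, 0.321, 0.0])]
paddle [(0.79, [0.548, 0.323, 0.008])]
jar [(0.92, [0.775, -0.098, -0.001])]
counter_a [(0.73, [0.752, -0.239, 0.001]), (0.7, [0.754, 0.311, 0.003])]
slot [(0.57, [0.504, 0.04, 0.112])]
pedestal [(0.97, [0.607, 0.063, 0.073])]
band [(0.67, [0.756, 0.314, 0.0]), (0.57, [0.552, 0.32, 0.057])]
grip [(0.77, [0.552, 0.324, 0.114]), (0.26, [0.776, -0.093, -0.0])]
top 556.953226603482 [[ 5.64386328e-02 -9.98405939e-01 -5.12307114e-04]
 [-9.74600359e-01 -5.49815353e-02 -2.17097148e-01]
 [ 2.16722914e-01  1.27519609e-02 -9.76149869e-01]] [-0.05810093  0.58522353  1.1915588 ]
brown_specimen [(0.74, [0.49, -0.384, 0.004]), (0.66, [0.371, -0.401, 0.003]), (0.45, [0.421, -0.344, 0.001])]
viewbox [(0.6, [0.5, 0.043, -0.001])]
paddle_stand [(0.9, [0.55, 0.322, 0.0]), (0.64, [0.418, -0.343, 0.003])]
paddle [(0.54, [0.554, 0.326, 0.006])]
jar [(0.81, [0.772, -0.092, -0.001])]
counter_a [(0.69, [0.753, 0.311, -0.005]), (0.56, [0.75, -0.235, -0.0])]
slot [(0.55, [0.499, 0.045, 0.111])]
pedestal [(0.56, [0.606, 0.066, 0.068])]
band [(0.89, [0.547, 0.325, 0.062])]
grip [(0.81, [0.546, 0.321, 0.112])]
```

View pics/side0.png

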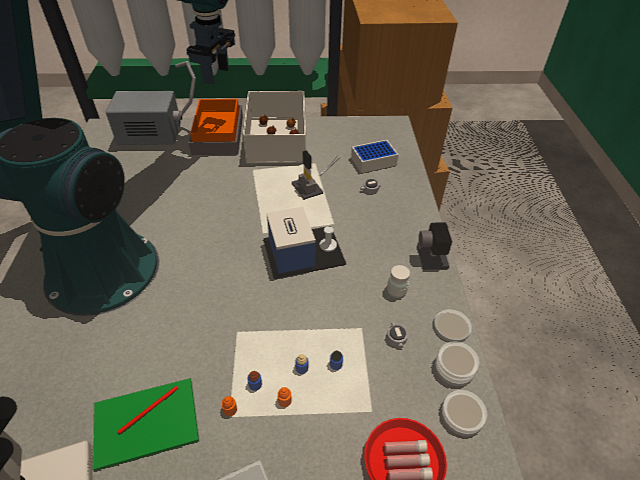

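View pics/top0.png

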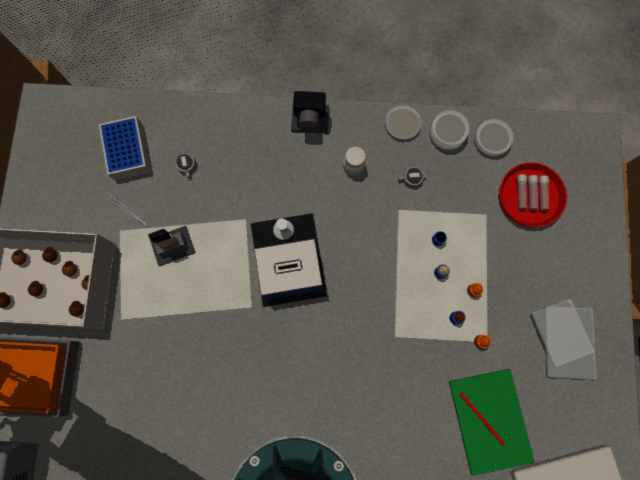

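The brown shell on a blue stub sits at side (255,380) and top (457,318), which gives about (0.42,-0.345). The other two brown_specimen hits are the orange decoys. The slot shows at top (288,266), the pedestal at (283,229) and the paddle at (170,245).

```bash
cat > h.py <<'E'
import numpy as np, cv2
from scipy.spatial.transform import Rotation as Ro
from cell import status, cams, order, finder
def ray(d,u,v,z):
    R,t=np.array(d['R']),np.array(d['t']); c=-R.T@t
    w=R.T@np.array([(u-d['cx'])/d['fx'],(v-d['cy'])/d['fy'],1]); return c+w*(z-c[2])/w[2]
def proj(d,X):
    p=np.array(d['R'])@X+d['t']; return np.array([d['fx']*p[0]/p[2]+d['cx'],d['fy']*p[1]/p[2]+d['cy']])
def go(x,y,z,yaw,s=None):
    s=s or status.observe(); R=Ro.from_euler('xyz',s['tool_rot'],degrees=True)
    d=R.inv().apply(np.array([x,y,z])-s['position']); dy=(s['tool_rot'][2]-yaw+180)%360-180
    print('row',d.round(4),round(dy/360,4))
def st():
    s=status.observe(); print(round(s['clock'],2),s['position'].round(4),s['tool_rot'].round(2),'gap',round(s['finger_gap'],3),'g',round(s['grasp_force'],1),'F',s['ft_force'].round(1)); return s
E
python3 - <<'E'
from h import *
for y in (.649,):
    go(.50,.40,.25,90);go(.60,.05,.25,60)
d=cams.camera('top'); im=d['color']; e=cams.camera('side')
a=im[200:320,235:335]; b=im[215:275,135:205]; c=im[295:340,435:485]
p=np.hstack([cv2.resize(a[:,:,::-1],(500,600),interpolation=0),np.vstack([cv2.resize(b[:,:,::-1],(280,240),interpolation=0),cv2.resize(c[:,:,::-1],(280,252),interpolation=0),np.zeros((108,280,3),np.uint8)])])
cv2.imwrite('pics/c1.png',p)
f=e['color']; q=np.hstack([cv2.resize(f[195:285,255:355,::-1],(400,360),interpolation=0),cv2.resize(f[140:230,280:340,::-1],(240,360),interpolation=0)])
cv2.imwrite('pics/c2.png',q)
E
```

```text
row [-0.3139 -0.1419 -0.0361] 0.1889
row [-0.5376 -0.429  -0.0361] 0.2723
```

View pics/c1.png

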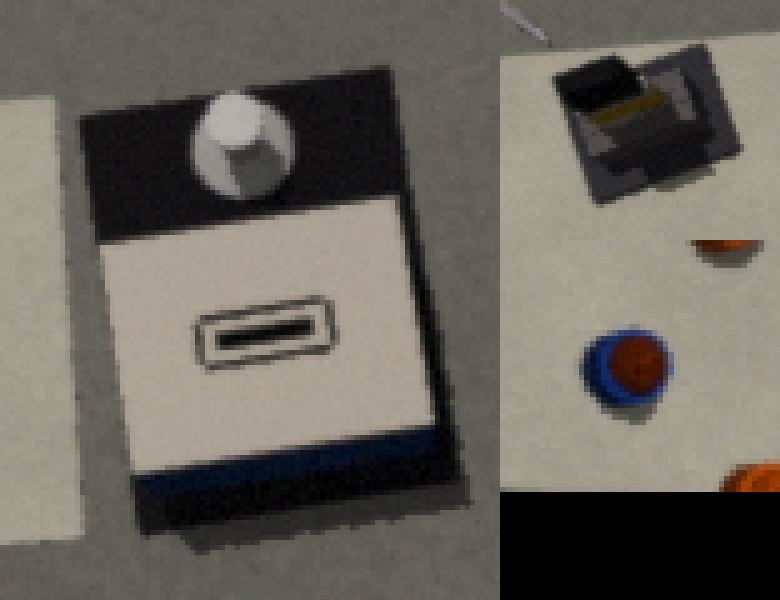

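The crop shows the roof quad, the slot as a dark bar at about top (288,266.5), and the pedestal top at about (282,224). The paddle handle top is near (160,235), and the brown shell is near (457.5,318). I'll segment these now.

```bash
cat >> h.py <<'E'
def slotmeas(d):
    im=d['color'].astype(int); m=np.zeros(im.shape[:2],np.uint8); m[230:310,245:330]=(im.min(2)>110)[230:310,245:330]
    n,l,s,_=cv2.connectedComponentsWithStats(m); k=1+np.argmax(s[1:,4]); m=(l==k).astype(np.uint8)
    cs,_=cv2.findContours(m,cv2.RETR_EXTERNAL,cv2.CHAIN_APPROX_NONE); c=max(cs,key=cv2.contourArea)
    P=np.array([ray(d,*p[0],.11)[:2] for p in c])
    r=cv2.minAreaRect((P*1000).astype(np.float32))
    g=im.sum(2); w=np.zeros_like(g,float); ys,xs=slice(258,276),slice(275,301)   # around slot bar incl. outline (symmetric)
    w[ys,xs]=np.clip(330-g[ys,xs],0,None); v,u=np.nonzero(w); ww=w[v,u]
    Q=np.array([ray(d,a,b,.11)[:2] for a,b in zip(u,v)]); mu=np.average(Q,axis=0,weights=ww)
    C=np.cov((Q-mu).T,aweights=ww); ev,V=np.linalg.eigh(C); yx=V[:,1]
    return r,mu,np.degrees(np.arctan2(yx[1],yx[0]))
E
python3 - <<'E'
from h import *
d=cams.camera('top'); im=d['color'].astype(int)
print(slotmeas(d))
def cen(m,x0,x1,y0,y1):
    v,u=np.nonzero(m[y0:y1,x0:x1]); return u.mean()+x0,v.mean()+y0,len(u)
R,G,B=im[...,0],im[...,1],im[...,2]
br=(R>1.5*G)&(R>1.5*B)
u,v,n=cen(br,445,470,305,330); print('shell top',u,v,n,ray(d,u,v,.045))
e=cams.camera('side'); f=e['color'].astype(int)
br=(f[...,0]>1.5*f[...,1])&(f[...,0]>1.5*f[...,2])
u,v,n=cen(br,245,266,365,392); print('shell side',u,v,n,ray(e,u,v,.045))
g=im.sum(2)
u,v,n=cen(g>430,274,291,216,232); print('ped',u,v,n,ray(d,u,v,.07))
m=np.zeros(g.shape,np.uint8); m[228:243,147:172]=(g<75)[228:243,147:172]
u,v,n=cen(m>0,147,172,228,243); print('handle',u,v,n,ray(d,u,v,.125),ray(d,u,v,.133))
Y=(R>1.6*B)&(G>1.2*B); print('yellow',cen(Y,150,180,232,248), )
print('grey pixels');print(g[228:250:2,146:178:2])
E
```

```text
(((499.1243896484375, 42.51056671142578), (98.9175033569336, 129.38494873046875), 12.898360252380371), array([0.49925173, 0.04259589]), np.float64(102.4740122839652))
shell top 459.06944444444446 316.5138888888889 72 [ 0.41854064 -0.34022515  0.045     ]
shell side 253.44871794871796 375.7692307692308 78 [ 0.42071922 -0.34672804  0.045     ]
ped 280.7047619047619 224.0857142857143 105 [0.60041413 0.06734021 0.07      ]
handle 159.37430167597765 236.1340782122905 179 [0.54650152 0.31982424 0.125     ] [0.54491478 0.31734664 0.133     ]
yellow (np.float64(166.0958904109589), np.float64(240.9041095890411), 73)
grey pixels
[[384 416 443 448 451 448 446 436 393 427 465 465 469 469 449 411]
 [459 459 463 467 454 407 224  90  45  55 294 462 416 277 159 135]
 [472 471 443 253 135  50  49  46  48  39  16 127 149 135 138 157]
 [460 219  79  51  64  53  49  57  47  15  12  45 349 179 228 237]
 [459 313  53  48  51  40  30  19  15   5   4  26 148 158 201 241]
 [472 409  83  10   3   4  18  11   1   5  22  37 100 147 108 144]
 [459 455 190  30  15   0   2  22  28  80 124 112 104  88 102 128]
 [459 474 395 126  91  18  63 112 118 106  93 106  86 117 123  92]
 [463 474 428 154 194 186 105 103 106 121 144 132 117  91  97  97]
 [475 465 465 201 162 239 219 145 148 113  98  97  95  90  89  97]
 [477 466 460 327 155 221 189 211 116  90  90  91  99  84  78  70]]
```

Emit:
jog_arm:
  rows:
    - [-0.1, -0.04, -0.04, 0.05]
    - [-0.2, -0.09, -0.04, 0.1]
    - [-0.3, -0.14, -0.04, 0.15]
    - [-0.36, -0.21, -0.04, 0.19]
    - [-0.42, -0.28, -0.04, 0.23]
    - [-0.48, -0.35, -0.04, 0.25]
    - [-0.53, -0.42, -0.04, 0.27]
    - [-0.54, -0.43, -0.04, 0.27]
  hand: -1

```text
clock: 1.97
position: [0.4474, 0.3776, 0.2452]
tool_rot: [180.0, -0.0, 100.4]
ft_force: [1.1, 0.4, -0.0]
finger_gap: 1.003
grasp_force: 0.0
```

Run:
```python
from h import *
go(.6,.08,.22,55)
```

```text
row [-0.3202  0.0965  0.0251] 0.126
```

Emit:
jog_arm:
  rows:
    - [-0.32, 0.1, 0.02, 0.126]
    - [-0.32, 0.1, 0.02, 0.126]
    - [-0.32, 0.1, 0.02, 0.126]
    - [-0.32, 0.1, 0.02, 0.126]
    - [-0.32, 0.1, 0.02, 0.126]
    - [-0.32, 0.1, 0.02, 0.126]
    - [-0.32, 0.1, 0.02, 0.126]
    - [-0.32, 0.1, 0.02, 0.126]

```text
clock: 2.63
position: [0.6041, 0.0837, 0.2252]
tool_rot: [180.0, -0.0, 55.2]
ft_force: [0.8, 0.2, -1.0]
finger_gap: 1.001
grasp_force: 0.0
```

Run:
```python
from h import *
st(); go(.48,-.25,.2,10)
```

```text
2.63 [0.6041 0.0837 0.2252] [ 1.7998e+02 -2.0000e-02  5.5160e+01] gap 1.001 g 0.0 F [ 0.8  0.2 -1. ]
row [-0.3448  0.0888  0.0252] 0.1254
```

Emit:
jog_arm:
  rows:
    - [-0.345, 0.09, 0.025, 0.125]
    - [-0.345, 0.09, 0.025, 0.125]
    - [-0.345, 0.09, 0.025, 0.125]
    - [-0.345, 0.09, 0.025, 0.125]
    - [-0.345, 0.09, 0.025, 0.125]
    - [-0.345, 0.09, 0.025, 0.125]
    - [-0.345, 0.09, 0.025, 0.125]
    - [-0.345, 0.09, 0.025, 0.125]

```text
clock: 3.3
position: [0.4886, -0.2284, 0.2019]
tool_rot: [180.0, -0.0, 10.2]
ft_force: [0.9, -0.5, 0.4]
finger_gap: 1.0
grasp_force: 0.0
```

Run:
```python
from h import *
st(); go(.42,-.344,.1,10)
```

```text
3.3 [ 0.4886 -0.2284  0.2019] [ 1.7998e+02 -3.0000e-02  1.0190e+01] gap 1.0 g 0.0 F [ 0.9 -0.5  0.4]
row [-0.088   0.1016  0.1019] 0.0005
```

Emit:
jog_arm:
  rows:
    - [-0.088, 0.1, 0.06, 0]
    - [-0.088, 0.1, 0.06, 0]
    - [-0.088, 0.1, 0.06, 0]
    - [-0.088, 0.1, 0.06, 0]
    - [-0.088, 0.1, 0.1, 0]
    - [-0.088, 0.1, 0.1, 0]
    - [-0.088, 0.1, 0.1, 0]
    - [-0.088, 0.1, 0.1, 0]

```text
clock: 3.97
position: [0.4216, -0.3407, 0.1029]
tool_rot: [180.0, -0.0, 10.4]
ft_force: [0.7, -0.3, 0.3]
finger_gap: 1.0
grasp_force: 0.0
```

Run:
```python
from h import *
st(); go(.42,-.344,.008,10)
d=cams.camera('top');e=cams.camera('side')
a=cv2.resize(d['color'][280:350,420:500,::-1],(400,350),interpolation=2); b=cv2.resize(e['color'][340:420,210:310,::-1],(400,320),interpolation=2)
cv2.imwrite('pics/g1.png',np.vstack([a[:280],b]))
for q in('top','side'): print([(round(r['p'],2),np.round(r['centre'],3)) for r in finder.spot_point('brown_specimen',q)])
```

```text
3.97 [ 0.4216 -0.3407  0.1029] [ 1.7998e+02 -2.0000e-02  1.0390e+01] gap 1.0 g 0.0 F [ 0.7 -0.3  0.3]
row [-0.0021  0.0029  0.0949] 0.0011
[]
[(0.82, array([ 0.481, -0.382, -0.005])), (0.67, array([ 0.374, -0.397, -0.002])), (0.64, array([ 0.419, -0.347, -0.003]))]
```

View pics/g1.png

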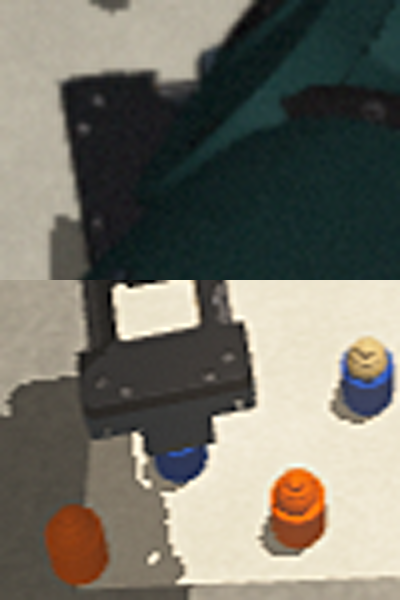

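Emit:
jog_arm:
  rows:
    - [-0.002, 0.003, 0.03, 0]
    - [-0.002, 0.003, 0.06, 0]
    - [-0.002, 0.003, 0.08, 0]
    - [-0.002, 0.003, 0.095, 0]
    - [-0.002, 0.003, 0.095, 0]
    - [-0.002, 0.003, 0.095, 0]
    - [-0.002, 0.003, 0.095, 0]

```text
clock: 4.75
position: [0.4203, -0.3446, 0.0081]
tool_rot: [179.9, -0.1, 10.4]
ft_force: [0.4, 0.5, 0.2]
finger_gap: 1.003
grasp_force: 0.0
```

Emit:
jog_arm:
  rows:
    - [0, 0, 0, 0]
    - [0, 0, 0, 0]
    - [0, 0, 0, 0]
    - [0, 0, 0, 0]
    - [0, 0, 0, 0]
    - [0, 0, 0, 0]
    - [0, 0, 0, 0]
    - [0, 0, 0, 0]
  hand: 1
  squeeze: 12

```text
clock: 5.42
position: [0.4195, -0.3441, 0.0067]
tool_rot: [-180.0, 0.0, 10.3]
ft_force: [0.8, 0.6, 0.7]
finger_gap: 0.446
grasp_force: 0.0
```

Emit:
jog_arm:
  rows:
    - [0, 0, 0, 0]
    - [0, 0, 0, 0]
    - [0, 0, 0, 0]
    - [0, 0, 0, 0]
    - [0, 0, 0, 0]
    - [0, 0, 0, 0]

```text
clock: 5.92
position: [0.4195, -0.3441, 0.0067]
tool_rot: [-180.0, 0.0, 10.4]
ft_force: [0.6, 0.3, -0.4]
finger_gap: 0.31
grasp_force: 12.0
```

Emit:
jog_arm:
  rows:
    - [0, 0, -0.04, 0]
    - [0, 0, -0.08, 0]
    - [0, 0, -0.12, 0]
    - [0, 0, -0.16, 0]
    - [0, 0, -0.18, 0]
    - [0, 0, -0.18, 0]
    - [0, 0, -0.18, 0]

```text
clock: 6.5
position: [0.4199, -0.3444, 0.1878]
tool_rot: [179.9, -0.1, 10.4]
ft_force: [-0.1, 0.1, -2.1]
finger_gap: 0.315
grasp_force: 12.0
```

Run:
```python
from h import *
s=st(); go(.6017,.0657,.18,12.7)
d=cams.camera('side')
f=d['color'].astype(int); p=proj(d,s['position']).astype(int); print(p)
m=(f[...,2]>1.5*f[...,0])&(f[...,2]>60)
v,u=np.nonzero(m[p[1]-25:p[1]+45,p[0]-40:p[0]+40]); print(len(u))
u=u+p[0]-40;v=v+p[1]-25; print(u.min(),u.max(),u.mean(),v.mean(),v.min(),v.max()); print(ray(d,u.mean(),v.mean(),s['position'][2]+.008))
cv2.imwrite('pics/g2.png',cv2.resize(d['color'][p[1]-60:p[1]+60,p[0]-60:p[0]+60,::-1],(480,480)))
```

```text
6.5 [ 0.4199 -0.3444  0.1878] [ 1.7989e+02 -8.0000e-02  1.0360e+01] gap 0.315 g 12.0 F [-0.1  0.1 -2.1]
row [ 0.2526 -0.3708  0.0074] -0.0065
[246 338]
0Traceback (most recent call last):
  File "<stdin>", line 7, in <module>
    return umr_minimum(a, axis, None, out, keepdims, initial, where)
ValueError: zero-size array to reduction operation minimum which has no identity
```

Emit:
jog_arm:
  rows:
    - [0.15, -0.27, 0, 0.2]
    - [0.15, -0.27, 0, 0.2]
    - [0.15, -0.27, 0, 0.2]
    - [0.15, -0.27, 0, 0.2]
    - [0.15, -0.27, 0, 0.2]
    - [0.15, -0.27, 0, 0.2]
    - [0.15, -0.27, 0, 0.2]
    - [0.15, -0.27, 0, 0.2]

```text
clock: 7.22
position: [0.515, -0.0586, 0.185]
tool_rot: [179.9, 0.1, -41.4]
ft_force: [1.0, -0.7, -0.6]
finger_gap: 0.316
grasp_force: 12.0
```

Emit:
jog_arm:
  rows:
    - [0, 0, 0, 0.055]
    - [0, 0, 0, 0.055]
    - [0, 0, 0, 0.055]
    - [0, 0, 0, 0.055]
    - [0, 0, 0, 0.055]

```text
clock: 7.63
position: [0.515, -0.0605, 0.1853]
tool_rot: [179.9, 0.1, -60.7]
ft_force: [-0.4, -0.4, -1.0]
finger_gap: 0.317
grasp_force: 12.0
```

Run:
```python
from h import *
s=st(); go(.6017,.0657,.18,12.7)
d=cams.camera('side')
f=d['color'].astype(int); p=proj(d,s['position']).astype(int); print(proj(d,s['position']+[0,0,.01]))
m=(f[...,2]>1.5*f[...,0])&(f[...,2]>50)
v,u=np.nonzero(m[p[1]-25:p[1]+45,p[0]-40:p[0]+40]); print(len(u))
cv2.imwrite('pics/g2.png',cv2.resize(d['color'][p[1]-40:p[1]+40,p[0]-40:p[0]+40,::-1],(480,480),interpolation=0))
if len(u): u=u+p[0]-40;v=v+p[1]-25; print(u.min(),u.max(),u.mean(),v.mean(),v.min(),v.max()); print(ray(d,u.mean(),v.mean(),s['position'][2]+.008))
```

```text
7.63 [ 0.515  -0.0605  0.1853] [ 1.7989e+02  9.0000e-02 -6.0710e+01] gap 0.317 g 12.0 F [-0.4 -0.4 -1. ]
row [-0.0676 -0.1374  0.0052] -0.2039
[295.2040868  229.75775974]
1075
269 314 293.6753488372093 254.28744186046512 224 272
[ 0.51099411 -0.13546634  0.19333194]
```

View pics/g2.png

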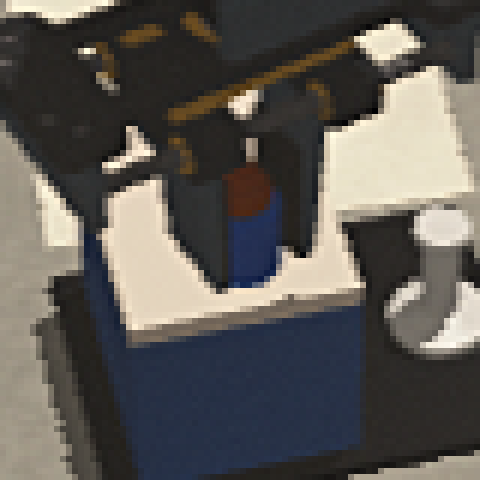

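The picture shows the specimen held upright between the fingers. The bottom front edge of the stub is at crop (253,286) and the shell's middle is at crop (247,190).

Run:
```python
from h import *
s=status.observe(); d=cams.camera('side'); P=s['position']; p=proj(d,P).astype(int)
yaw=np.radians(s['tool_rot'][2]); X=np.array([np.cos(yaw),np.sin(yaw)]); Y=np.array([np.sin(yaw),-np.cos(yaw)])
c=-np.array(d['R']).T@np.array(d['t']); k=(c-P)[:2]; k/=np.linalg.norm(k)
f=d['color'].astype(int); m=(f[...,2]>1.5*f[...,0])&(f[...,2]>40)
x0,y0=p-40
for col in range(38,48): 
    cc=np.nonzero(m[y0+30:y0+49,x0+col])[0]; print(col,cc.min()+30,cc.max()+30,end='; ')
print()
def rel(u,v,z,off): 
    q=ray(d,x0+u/6-.5,y0+v/6-.5,z)[:2]-k*off-P[:2]; return q.round(4),'tool x,y',(q@X).round(4),(q@Y).round(4)
print(k,rel(253,287,P[2]-.0067,.015)); print(rel(247,190,P[2]-.0067+.045,.009))
```

```text
38 36 47; 39 36 47; 40 36 47; 41 36 47; 42 36 46; 43 36 46; 44 35 45; 45 34 45; 46 32 43; Traceback (most recent call last):
  File "<stdin>", line 8, in <module>
    return umr_minimum(a, axis, None, out, keepdims, initial, where)
ValueError: zero-size array to reduction operation minimum which has no identity
```

Run:
```python
from h import *
s=status.observe(); d=cams.camera('side'); P=s['position']; p=proj(d,P).astype(int)
yaw=np.radians(s['tool_rot'][2]); X=np.array([np.cos(yaw),np.sin(yaw)]); Y=np.array([np.sin(yaw),-np.cos(yaw)])
c=-np.array(d['R']).T@np.array(d['t']); k=(c-P)[:2]; k/=np.linalg.norm(k)
x0,y0=p-40
def rel(u,v,z,off): 
    q=ray(d,x0+u/6-.5,y0+v/6-.5,z)[:2]-k*off-P[:2]; return q.round(4),'tool x,y',(q@X).round(4),(q@Y).round(4)
print(k,rel(249,288,P[2]-.0067,.015)); print(rel(247,190,P[2]-.0067+.045,.008))
```

```text
[ 0.01569688 -0.9998768 ] (array([ 0.0008, -0.0007]), 'tool x,y', np.float64(0.001), np.float64(-0.0004))
(array([0.0012, 0.0002]), 'tool x,y', np.float64(0.0005), np.float64(-0.0012))
```

Emit:
jog_arm:
  rows:
    - [-0.068, -0.138, 0, -0.204]
    - [-0.068, -0.138, 0, -0.204]
    - [-0.068, -0.138, 0, -0.204]
    - [-0.068, -0.138, 0, -0.204]
    - [-0.068, -0.138, 0, -0.204]
    - [-0.068, -0.138, 0, -0.204]
    - [-0.068, -0.138, 0, -0.204]
    - [-0.068, -0.138, 0, -0.204]

```text
clock: 8.45
position: [0.6032, 0.066, 0.1864]
tool_rot: [180.0, 0.0, -3.1]
ft_force: [-0.0, 0.0, -0.7]
finger_gap: 0.316
grasp_force: 12.0
```

Emit:
jog_arm:
  rows:
    - [0, 0, 0, -0.055]
    - [0, 0, 0, -0.055]
    - [0, 0, 0, -0.055]
    - [0, 0, 0, -0.055]
    - [0, 0, 0, -0.055]
    - [0, 0, 0, -0.055]

```text
clock: 8.95
position: [0.6032, 0.0658, 0.1867]
tool_rot: [-180.0, 0.0, 16.0]
ft_force: [0.4, -0.5, -0.7]
finger_gap: 0.316
grasp_force: 12.0
```

Run:
```python
from h import *
s=st(); go(.601,.0657,.09,12.7)
for q in('side','top'):
  cams.camera(q); print([(round(r['p'],2),np.round(r['centre'],4)) for r in finder.spot_point('pedestal',q)])
```

```text
8.95 [0.6032 0.0658 0.1867] [-1.800e+02  1.000e-02  1.604e+01] gap 0.316 g 12.0 F [ 0.4 -0.5 -0.7]
row [-0.0022 -0.0005  0.0967] 0.0093
[(0.7, array([0.6047, 0.063 , 0.0705]))]
[]
```

Emit:
jog_arm:
  rows:
    - [-0.002, 0, 0.04, 0.009]
    - [-0.002, 0, 0.08, 0.009]
    - [-0.002, 0, 0.097, 0.009]
    - [-0.002, 0, 0.097, 0.009]
    - [-0.002, 0, 0.097, 0.009]
    - [-0.002, 0, 0.097, 0.009]

```text
clock: 9.65
position: [0.6024, 0.0655, 0.0913]
tool_rot: [180.0, -0.1, 12.9]
ft_force: [-0.5, 1.1, 0.0]
finger_gap: 0.315
grasp_force: 12.0
```

Run:
```python
from h import *
s=st(); d=cams.camera('side')
f=cv2.imread('pics/side0.png')[:,:,::-1].astype(int); print(f[224:246,318:340].sum(2))
cv2.imwrite('pics/g3.png',cv2.resize(d['color'][175:275,270:370,::-1],(600,600),interpolation=0))
```

```text
9.65 [0.6024 0.0655 0.0913] [ 1.7999e+02 -1.0000e-01  1.2950e+01] gap 0.315 g 12.0 F [-0.5  1.1  0. ]
[[608 616 622 631 644 652 644 632 638 646 655 607 539 478 420 431 423 410
  414 409 401 400]
 [643 647 656 607 570 494 489 537 471 390 399 423 414 403 401 409 407 409
  407 397 402 409]
 [486 418 414 437 434 424 413 329 408 496 436 253 245 364 393 391 403 409
  412 410 410 414]
 [447 391 275 236 201 115 207 505 614 611 608 608 609 591 473 394 407 421
  417 418 412 407]
 [147 123 113 113 102 122 498 636 618 606 600 603 607 613 556 444 417 432
  428 424 409 415]
 [113 114 128 120 102 122 505 627 598 597 595 599 602 604 616 511 412 420
  422 407 411 415]
 [129 124 123 125 105 243 550 633 597 591 589 588 594 606 626 507 398 425
  418 418 415 416]
 [129 127 129 126 113 135 365 578 629 604 600 601 607 622 550 442 421 424
  422 416 416 414]
 [131 127 129 133 122 102 212 339 483 606 643 642 548 463 350 265 383 424
  422 413 422 424]
 [129 134 129 128 127 115 121 227 285 286 295 295 284 248 154 162 360 437
  423 423 421 413]
 [127 124 126 125 123 119 104 210 277 282 279 278 284 222 120  85 34
[... 348 characters left out ...]
0 290 281 250 146  66  76 182
  380 439 412 408]
 [123 121  98 130 223 502 569 391 259 288 291 288 257 454 626 441  92  56
  340 453 427 408]
 [118 107 129 468 597 601 561 384 263 285 289 284 258 439 602 633 478 168
  155 365 420 417]
 [111  83 321 543 597 605 452 253 274 284 291 281 249 430 580 609 623 470
  163 317 433 413]
 [104 216 490 603 443 280 268 261 279 284 288 273 237 495 612 595 603 636
  400 135 362 427]
 [ 99 326 554 456 267 272 284 277 281 281 279 264 284 510 612 598 597 628
  434 173 364 446]
 [102 344 381 283 274 289 294 296 285 290 273 237 519 620 592 588 597 628
  467 131 233 393]
 [102 190 282 296 299 297 303 305 299 303 266 554 675 625 592 580 589 636
  458 102 170 365]]
```

View pics/g3.png

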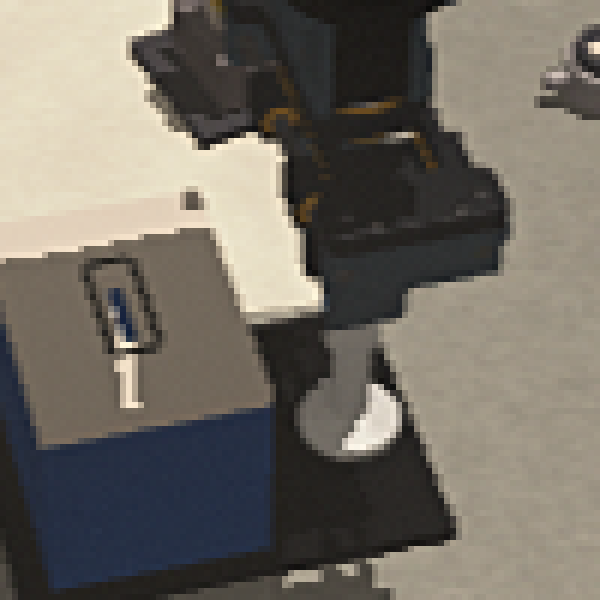

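The specimen is hanging above the pedestal, with the finger hiding it; the post is at crop (355,350) and the slot at crop (122,310). The pedestal top in side0 is at about (328.4,229.3).

Run:
```python
from h import *
d=cams.camera('side'); print(ray(d,328.4,229.3,.07))
f=cv2.imread('pics/side0.png')[:,:,::-1].astype(int).sum(2)
w=np.clip(f[224:235,321:336]-400,0,200)*(f[224:235,321:336]>440); w[:3]=0;w[9:]=0
v,u=np.nonzero(w); print(np.average(u,weights=w[v,u])+321,np.average(v,weights=w[v,u])+224)
print(ray(d,290.3,225.7,.11))
s=st(); go(.6017,.0652,.078,12.7)
```

```text
[0.60240671 0.06531512 0.07      ]
328.4222027972028 229.34986888111888
[0.50098983 0.04104998 0.11      ]
9.75 [0.6026 0.0655 0.0917] [ 1.7998e+02 -1.6000e-01  1.2950e+01] gap 0.315 g 12.0 F [ 0.  -1.1 -0.6]
row [-0.001   0.0001  0.0137] 0.0007
```

Emit:
jog_arm:
  rows:
    - [-0.001, 0, 0.006, 0]
    - [-0.001, 0, 0.011, 0]
    - [-0.001, 0, 0.014, 0]
    - [-0.001, 0, 0.014, 0]
    - [-0.001, 0, 0.014, 0]

```text
clock: 10.17
position: [0.6003, 0.0651, 0.0756]
tool_rot: [-180.0, 0.0, 13.0]
ft_force: [0.2, -0.5, -2.0]
finger_gap: 0.312
grasp_force: 12.0
```

Emit:
jog_arm:
  rows:
    - [0, 0, 0.0005, 0]
    - [0, 0, 0.001, 0]
    - [0, 0, 0.001, 0]
    - [0, 0, 0.001, 0]

```text
clock: 10.5
position: [0.6004, 0.0652, 0.0753]
tool_rot: [180.0, 0.0, 13.0]
ft_force: [-5.0, -0.8, 11.4]
finger_gap: 0.316
grasp_force: 12.0
```

Emit:
jog_arm:
  rows:
    - [0, 0, -0.003, 0]
    - [0.0015, 0, -0.003, 0]
    - [0.0015, 0, -0.003, 0]
    - [0.0015, 0, -0.002, 0]
    - [0.0015, 0, -0.001, 0]
    - [0.0015, 0, -0.001, 0]
    - [0.0015, 0, -0.001, 0]

```text
clock: 11.08
position: [0.6017, 0.0655, 0.0756]
tool_rot: [-180.0, 0.0, 13.0]
ft_force: [-0.3, 0.3, -0.2]
finger_gap: 0.315
grasp_force: 12.0
```

Emit:
jog_arm:
  rows:
    - [0, 0, 0.0007, 0]
    - [0, 0, 0.0007, 0]
    - [0, 0, 0.0007, 0]

```text
clock: 11.33
position: [0.6018, 0.0655, 0.0754]
tool_rot: [-180.0, 0.0, 13.0]
ft_force: [-3.0, 0.4, 6.0]
finger_gap: 0.315
grasp_force: 12.0
```

Emit:
jog_arm:
  rows:
    - [0, 0, 0, 0]
    - [0, 0, 0, 0]
    - [0, 0, 0, 0]
    - [0, 0, 0, 0]
    - [0, 0, 0, 0]
    - [0, 0, 0, 0]
    - [0, 0, 0, 0]
    - [0, 0, 0, 0]
  hand: -0.6

```text
clock: 12.0
position: [0.6018, 0.0655, 0.075]
tool_rot: [-180.0, 0.0, 13.0]
ft_force: [-0.0, -0.5, 0.3]
finger_gap: 0.8
grasp_force: 0.0
```

Emit:
jog_arm:
  rows:
    - [0, 0, -0.02, 0]
    - [0, 0, -0.05, 0]
    - [0, 0, -0.09, 0]
    - [0, 0, -0.13, 0]
    - [0, 0, -0.16, 0]
    - [0, 0, -0.16, 0]

```text
clock: 12.5
position: [0.6048, 0.0657, 0.2418]
tool_rot: [179.9, -0.5, 13.0]
ft_force: [1.7, -0.9, -0.1]
finger_gap: 0.801
grasp_force: 0.0
```

Run:
```python
from h import *
s=st(); go(.547,.321,.2,12)
d=cams.camera('side')
a=cv2.resize(d['color'][180:260,290:370,::-1],(480,480),interpolation=0)
b=cv2.resize(d['color'][135:215,270:350,::-1],(480,480),interpolation=0)
cv2.imwrite('pics/g4.png',cv2.resize(np.hstack([a[:,:300],b]),None,fx=1,fy=1))
```

```text
12.5 [0.6048 0.0657 0.2418] [179.92  -0.5   12.96] gap 0.801 g 0.0 F [ 1.7 -0.9 -0.1]
row [ 0.0006 -0.2618  0.0415] 0.0027
```

View pics/g4.png

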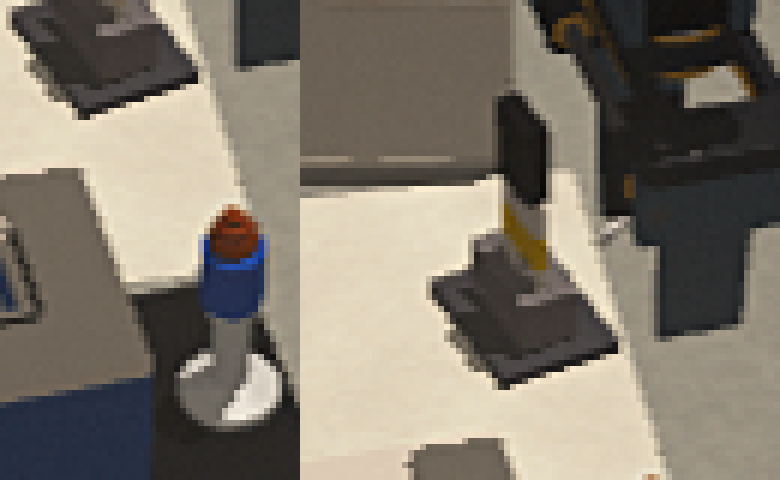

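The specimen stands upright on the pedestal. The paddle is upright in its stand, with its handle at side crop (520,150).

Run:
```python
from h import *
d=cams.camera('top'); im=cv2.imread('pics/top0.png')[:,:,::-1].astype(int)
C=[ray(d,*c,.008)[:2] for c in((186.,226.1),(195.2,252.2),(159.8,265.4))]
for a,b in((0,1),(1,2)):
    v=C[b]-C[a]; print(np.linalg.norm(v).round(4),np.degrees(np.arctan2(v[1],v[0])).round(1))
print('centre',(C[0]+C[2])/2)
R,G,B=im[...,0],im[...,1],im[...,2]
np.set_printoptions(linewidth=200); print(im.sum(2)[226:246,146:172])
```

```text
0.0675 -155.2
0.0867 114.3
centre [0.54891393 0.32141585]
[[264 202 276 277 269 284 291 299 301 297 302 296 310 300 313 314 326 346 352 382 378 386 395 404 410 448]
 [301 288 304 305 308 314 331 352 371 370 340 382 412 417 444 450 439 429 452 458 460 462 454 460 467 469]
 [389 406 414 443 436 441 451 443 446 451 454 454 453 444 432 430 392 328 421 446 460 465 471 469 470 471]
 [468 457 449 456 458 462 458 468 457 447 450 436 426 381 255 227 139 112 209 355 441 472 471 478 472 447]
 [458 462 461 458 463 468 464 462 453 431 395 265 221 126  75  73  49  47  68 142 293 429 467 450 407 332]
 [471 471 460 467 463 464 444 425 398 244 145  91  78  52  59  35  61  45  33  45 121 285 377 293 236 173]
 [475 473 457 453 453 392 248 187 130  85  51  46  61  44  54  48  53  55  51   2  29  72 130 154 146 144]
 [470 459 397 256 224 151  85  61  49  44  42  57  50  48  59  50  64  53  36   7  27   6  47 110 198 148]
 [473 415 216 101  82  48  45  52  41  47  49  43  63  52  53  54  55  30  18  17   0  16  45 191 347 198]
 [464 428 232  84  59  33  51  56  55  51  50  58  53  37  24  10   8  25  11  
[... 398 characters left out ...]
  26   6  19   5  13   5  30  30  48  72  90 129 118 124]
 [466 456 465 412 201  68  21  13   4  28  13  23   3  16   9   4  23  60  93  95 129 127 113 105 102 113]
 [453 465 464 432 282 133  79  42  10  28  21  34  20  24  29  57  98 132 132 110 110 105 107 115  85 105]
 [463 466 470 464 398 183 128  82 103  53  34  33  59  89 107 127 120 128 108 105  94 106 113 107  84 110]
 [459 469 471 477 415 234 148 173 242 131  93  95 127 125 121 111  95  97 102  99 103 132 147 114 128 104]
 [467 459 475 467 426 289 165 137 183 215 187 133 116 102  99 111  93 118 123 137 139 148 137  99 118  94]
 [472 469 459 458 453 396 182 135 161 229 196 164 144 116 116 120 122 149 149 142 131 118  96  98  85  89]]
```

Emit:
jog_arm:
  rows:
    - [0, -0.262, 0, -0.14]
    - [0, -0.262, 0, -0.14]
    - [0, -0.262, 0, -0.14]
    - [0, -0.262, 0, -0.14]
    - [0, -0.262, 0, -0.14]
    - [0, -0.262, 0, -0.14]
    - [0, -0.262, 0, -0.14]
    - [0, -0.262, 0, -0.14]

```text
clock: 13.27
position: [0.5413, 0.3232, 0.2329]
tool_rot: [-179.9, 0.1, 63.9]
ft_force: [0.6, -0.6, 0.8]
finger_gap: 0.801
grasp_force: 0.0
```

Emit:
jog_arm:
  rows:
    - [0, 0, 0, -0.14]
    - [0, 0, 0, -0.14]
    - [0, 0, 0, -0.14]
    - [0, 0, 0, -0.14]
    - [0, 0, 0, -0.14]
    - [0, 0, 0, -0.14]
    - [0, 0, 0, -0.14]
    - [0, 0, 0, -0.14]
  hand: -1

```text
clock: 13.93
position: [0.5428, 0.3195, 0.2335]
tool_rot: [-179.9, 0.0, 113.9]
ft_force: [-0.2, -0.3, -1.5]
finger_gap: 0.999
grasp_force: 0.0
```

Run:
```python
from h import *
d=cams.camera('top'); im=cv2.imread('pics/top0.png')[:,:,::-1].astype(int).sum(2)
m=np.zeros(im.shape,np.uint8); a=cv2.GaussianBlur(im.astype(np.float32),(3,3),0)
m[229:240,147:168]=((im<95)&(a>36))[229:240,147:168]
n,l,s,c=cv2.connectedComponentsWithStats(m); k=1+np.argmax(s[1:,4]); print(s[k],c[k],ray(d,*c[k],.133))
for r in l[229:240,146:170]: print(''.join('#' if x==k else '.' for x in r))
s=st(); go(.547,.321,.2,114.6)
e=cams.camera('side'); f=cv2.imread('pics/side0.png').astype(int).sum(2)
print(f[148:196,298:318:1][::2])
```

```text
[149 230  19  10  78] [156.91025641 233.64102564] [0.55001767 0.32323028 0.133     ]
........................
..............#####.....
...........#########....
.........##########.##..
......############......
....#############.......
...###########..........
....########............
....#####...............
....##..................
.....#..................
13.98 [0.5428 0.3197 0.2338] [-1.7989e+02  1.0000e-02  1.1351e+02] gap 0.998 g 0.0 F [-0.5 -0.   0.6]
row [-0.0004  0.0044  0.0337] -0.003
[[270 279 279 276 278 276 252 298 393 416 411 412 406 408 413 413 410 408
  405 401]
 [276 276 275 285 286 307 244 190 286 393 426 423 416 413 408 413 408 420
  418 411]
 [281 274 282 291 201  76  87  90  75 110 353 446 426 415 419 414 410 409
  411 412]
 [279 281 284 295 203  78  78  90 103  89  76 189 378 447 425 418 411 411
  413 415]
 [278 279 283 297 224 111  81  83  94 102 104  92  65 339 440 409 406 408
  413 411]
 [282 283 284 297 230 112  78  89  91  90  87  83  58 232 391 429 420 412
  417 412]
 [289 284 286 300 235 114  77  87  90  90  95  84  63 238 397 421 413 421
  417 422]
 [243 
[... 739 characters left out ...]
 653 631
  624 622]
 [161 146 159 159 174 181 167 171 196 251 276 267 278 301 311 255 317 558
  637 619]
 [203 171 162 169 163 163 173 171 170 167 153 231 261 286 317 313 294 316
  557 654]
 [124 131 152 164 164 167 161 164 273 339 329 332 337 337 278 210 175 156
  153 321]
 [223 177 140 150 164 170 164 152 168 172 170 169 164 163 169 167 170 171
  186 178]
 [135 141 137 139 134 158 169 172 166 169 174 170 171 170 173 172 172 170
  197 202]
 [123 137 142 142 139 137 147 165 169 170 175 174 174 168 171 175 170 171
  195 209]
 [220 119 136 142 135 143 137 139 161 177 178 182 165 140 181 207 201 212
  213 215]
 [287 248 160 192 226 218 171 121 129 182 217 219 217 215 215 218 197 146
  120  83]]
```

Run:
```python
from h import *
s=st(); go(.549,.322,.094,114.5)
```

```text
14.03 [0.5429 0.3198 0.234 ] [-1.7991e+02  1.0000e-02  1.1338e+02] gap 0.999 g 0.0 F [-0.2 -0.5 -0. ]
row [-0.0004  0.0067  0.14  ] -0.0031
```

Emit:
jog_arm:
  rows:
    - [-0.0004, 0.0067, 0.02, -0.003]
    - [-0.0004, 0.0067, 0.05, -0.003]
    - [-0.0004, 0.0067, 0.09, -0.003]
    - [-0.0004, 0.0067, 0.12, -0.003]
    - [-0.0004, 0.0067, 0.14, -0.003]
    - [-0.0004, 0.0067, 0.14, -0.003]
    - [-0.0004, 0.0067, 0.14, -0.003]
    - [-0.0004, 0.0067, 0.14, -0.003]

```text
clock: 14.7
position: [0.5501, 0.3234, 0.0964]
tool_rot: [179.9, -0.0, 114.7]
ft_force: [0.3, 0.3, 0.6]
finger_gap: 0.997
grasp_force: 0.0
```

Emit:
jog_arm:
  rows:
    - [0, 0, 0, 0]
    - [0, 0, 0, 0]
    - [0, 0, 0, 0]
    - [0, 0, 0, 0]
    - [0, 0, 0, 0]
    - [0, 0, 0, 0]
    - [0, 0, 0, 0]
    - [0, 0, 0, 0]
  hand: 0.4
  squeeze: 30

```text
clock: 15.37
position: [0.5494, 0.3231, 0.0951]
tool_rot: [-180.0, 0.0, 114.8]
ft_force: [-0.5, -0.3, -0.2]
finger_gap: 0.448
grasp_force: 0.0
```

Run:
```python
from h import *
s=st(); go(.549,.322,.094,114.5)
d=cams.camera('side')
cv2.imwrite('pics/g5.png',cv2.resize(d['color'][125:215,260:360,::-1],(600,540),interpolation=0))
```

```text
15.37 [0.5494 0.3231 0.0951] [-180.      0.    114.84] gap 0.448 g 0.0 F [-0.5 -0.3 -0.2]
row [-0.0009 -0.0008  0.0011] 0.0009
```

View pics/g5.png

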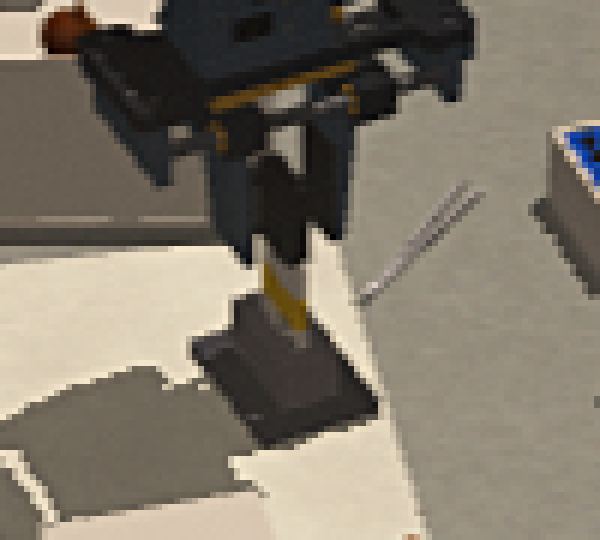

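The handle is between the two fingers, at crop (285,210). Closing now.

Emit:
jog_arm:
  rows:
    - [0, 0, 0, 0]
    - [0, 0, 0, 0]
    - [0, 0, 0, 0]
    - [0, 0, 0, 0]
    - [0, 0, 0, 0]
    - [0, 0, 0, 0]
    - [0, 0, 0, 0]
    - [0, 0, 0, 0]
  hand: 1
  squeeze: 25

```text
clock: 16.08
position: [0.55, 0.3235, 0.0953]
tool_rot: [179.9, -0.0, 114.8]
ft_force: [4.4, 1.7, -2.8]
finger_gap: 0.152
grasp_force: 25.0
```

Emit:
jog_arm:
  rows:
    - [0, 0, -0.01, 0]
    - [0, 0, -0.03, 0]
    - [0, 0, -0.06, 0]
    - [0, 0, -0.1, 0]
    - [0, 0, -0.135, 0]
    - [0, 0, -0.135, 0]
    - [0, 0, -0.135, 0]
  squeeze: 40

```text
clock: 16.67
position: [0.5499, 0.3235, 0.2321]
tool_rot: [179.8, -0.0, 114.8]
ft_force: [-1.0, -0.1, -2.0]
finger_gap: 0.151
grasp_force: 40.0
```

Run:
```python
from h import *
s=st(); go(.499,.0425,.23,102.7)
```

```text
16.67 [0.5499 0.3235 0.2321] [ 1.7983e+02 -1.0000e-02  1.1484e+02] gap 0.151 g 40.0 F [-1.  -0.1 -2. ]
row [-0.2336 -0.1643  0.0016] 0.0337
```

Emit:
jog_arm:
  rows:
    - [-0.233, -0.164, 0, 0.034]
    - [-0.233, -0.164, 0, 0.034]
    - [-0.233, -0.164, 0, 0.034]
    - [-0.233, -0.164, 0, 0.034]
    - [-0.233, -0.164, 0, 0.034]
    - [-0.233, -0.164, 0, 0.034]
    - [-0.233, -0.164, 0, 0.034]
    - [-0.233, -0.164, 0, 0.034]

```text
clock: 17.33
position: [0.496, 0.0386, 0.2284]
tool_rot: [-179.8, 0.0, 102.4]
ft_force: [-0.0, -0.2, -1.1]
finger_gap: 0.151
grasp_force: 40.0
```

Emit:
jog_arm:
  rows:
    - [0, 0, 0, 0]
    - [0, 0, 0, 0]
    - [0, 0, 0, 0]

```text
clock: 17.58
position: [0.4982, 0.0436, 0.2294]
tool_rot: [-179.9, -0.0, 102.6]
ft_force: [0.1, 1.1, -0.9]
finger_gap: 0.15
grasp_force: 40.0
```

Run:
```python
from h import *
s=st(); go(.4995,.0425,.23,102.7)
d=cams.camera('side')
a=cv2.resize(d['color'][160:260,250:350,::-1],(600,600),interpolation=0)
cv2.imwrite('pics/g6.png',a)
for n in('paddle','grip','band','slot'): print(n,[(round(r['p'],2),np.round(r['centre'],4)) for r in finder.spot_point(n,'side')][:2])
```

```text
17.58 [0.4982 0.0436 0.2294] [-1.7993e+02 -2.0000e-02  1.0265e+02] gap 0.15 g 40.0 F [ 0.1  1.1 -0.9]
row [-0.0013  0.001  -0.0006] -0.0001
paddle [(0.75, array([0.4944, 0.0431, 0.1449]))]
grip [(0.68, array([0.4979, 0.0422, 0.2479]))]
band [(0.54, array([0.4963, 0.0415, 0.1917]))]
slot [(0.6, array([0.5035, 0.0415, 0.1146]))]
```

View pics/g6.png

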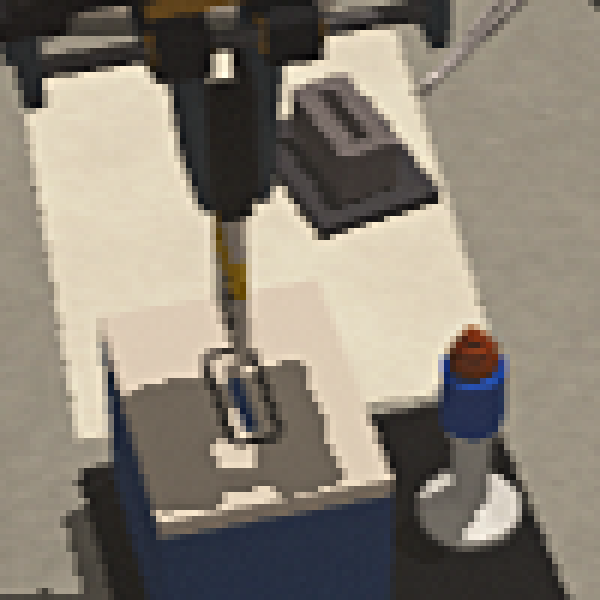

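The blade hangs tip-down just above and behind the slot in view: tip at about crop (240,370), slot at crop (242,400). The brown specimen is still upright on the pedestal at crop (473,400).

Run:
```python
from h import *
np.set_printoptions(linewidth=220)
s=st(); d=cams.camera('side'); f0=cv2.imread('pics/side0.png')[:,:,::-1].astype(int).sum(2); f=d['color'].astype(int)
print(f0[214:238,281:300])
g=f.sum(2); print('blade'); print(g[194:222,282:298])
P=s['position']; yw=np.radians(102.65-90); bx=np.array([np.cos(yw),np.sin(yw),0]); by=np.array([-bx[1],bx[0],0])
for h in(0.005,.02,.03,.04,.05,.06,.07,.08):
    c=P-[0,0,.0872]+[0,0,h]; q=np.array([proj(d,c+a*.003*bx+b*.02*by) for a in(-1,1) for b in(-1,1)]); print(h,proj(d,c).round(1),q[:,0].min().round(1),q[:,0].max().round(1),q[0].round(1))
yw=np.radians(12.7);bx=np.array([np.cos(yw),np.sin(yw),0]); by=np.array([-bx[1],bx[0],0])
S=np.array([.4992,.0426,.11]); print('slot',proj(d,S),[proj(d,S+a*.004*bx+b*.021*by).round(1) for a,b in((-1,-1),(1,-1),(1,1),(-1,1))])
```

```text
17.83 [0.4984 0.0434 0.2299] [-179.98   -0.    102.66] gap 0.153 g 40.0 F [-0.1  0.1 -1.3]
[[582 581 582 580 579 580 585 580 582 581 580 580 582 582 582 581 584 582 582]
 [585 582 583 581 582 581 580 582 586 585 584 587 580 586 580 583 579 579 582]
 [578 582 587 585 587 593 598 593 601 597 594 587 587 580 580 582 582 580 579]
 [583 585 590 603 619 629 629 636 546 458 560 616 596 587 585 584 580 580 581]
 [583 587 610 465 306 233 119  75 200 275 212 347 547 596 581 583 581 580 577]
 [584 598 467 289 272 362 555 627 628 632 460 275 505 607 584 582 585 580 582]
 [584 605 459 277 518 615 559 486 464 578 473 146 451 618 590 582 583 583 582]
 [584 601 455 137 467 623 433 251 253 479 628 379 317 560 594 586 583 581 582]
 [583 595 614 363 322 585 457 248 262 370 578 421 207 513 603 584 582 581 581]
 [583 587 609 453 273 530 525 271 128 261 552 482 140 464 618 592 584 578 583]
 [583 587 604 454 140 475 571 308 103 160 483 635 380 193 509 600 582 581 584]
 [581 580 592 617 365 325 594 431  97 142 355 584 484 272 505 609 586 582 580]
 [581 583 587 611 456 277 536 515 226 114 205 527 484 149 468
[... 2557 characters left out ...]
08 610 614]
 [624 482 304 281 384 589 541 340 283 212 245 540 633 624 633 648]
 [632 485 289 540 646 592 521 369 289 260 108 502 671 662 489 292]
 [643 496 163 503 651 452 272 268 518 694 437 374 427 311 292 278]]
0.005 [288.8 214.4] 286.0 291.7 [289.4 219.9]
0.02 [288.6 210. ] 285.8 291.6 [289.2 215.5]
0.03 [288.5 207.1] 285.6 291.4 [289.1 212.5]
0.04 [288.4 204.1] 285.5 291.3 [288.9 209.5]
0.05 [288.2 201.1] 285.3 291.2 [288.8 206.5]
0.06 [288.1 198. ] 285.2 291.1 [288.7 203.4]
0.07 [287.9 194.9] 285.0 291.0 [288.5 200.3]
0.08 [287.8 191.7] 284.8 290.8 [288.4 197.2]
slot [289.60916878 225.29699494] [array([289.9, 231.1]), array([292.9, 230.6]), array([289.3, 219.6]), array([286.4, 220.1])]
```

Emit:
jog_arm:
  rows:
    - [-0.0015, 0.0016, 0, 0]
    - [-0.0015, 0.0016, 0.01, 0]
    - [-0.0015, 0.0016, 0.02, 0]
    - [-0.0015, 0.0016, 0.027, 0]
    - [-0.0015, 0.0016, 0.027, 0]
    - [-0.0015, 0.0016, 0.027, 0]

```text
clock: 18.38
position: [0.4999, 0.0417, 0.2023]
tool_rot: [-179.9, -0.0, 102.6]
ft_force: [0.4, 0.6, -0.2]
finger_gap: 0.154
grasp_force: 40.0
```

Run:
```python
from h import *
np.set_printoptions(linewidth=220)
s=st(); d=cams.camera('side'); g=d['color'].astype(int).sum(2); go(.5003,.0423,.19,102.7)
print(g[206:240,280:300])
P=s['position'];yw=np.radians(12.7);bx=np.array([np.cos(yw),np.sin(yw),0]); by=np.array([-bx[1],bx[0],0])
for h in(0.003,.02,.04): print(h,[proj(d,P+[0,0,h-.0872]+a*.003*bx+b*.02*by).round(1) for a,b in((-1,-1),(1,-1),(1,1),(-1,1))])
for q in('top','side'):
  cams.camera(q); print([(round(r['p'],2),np.round(r['centre'],4)) for r in finder.spot_point('slot',q)])
```

```text
18.38 [0.4999 0.0417 0.2023] [-1.7991e+02 -2.0000e-02  1.0259e+02] gap 0.154 g 40.0 F [ 0.4  0.6 -0.2]
row [0.0006 0.0003 0.0128] -0.0003
[[627 627 625 618 639 675 474 165 246 300 303 405 619 666 649 650 654 651 650 654]
 [639 641 638 643 638 663 497 219 242 289 287 404 615 668 656 642 633 633 628 614]
 [641 636 631 629 638 673 520 218 225 278 278 397 585 627 611 605 609 605 606 607]
 [637 637 637 635 630 659 496 210 195 262 281 386 569 622 609 606 608 607 606 609]
 [620 611 605 608 611 638 507 241 195 266 285 323 541 627 609 610 607 606 606 607]
 [610 608 604 608 613 634 500 256 186 257 294 321 548 633 612 606 612 606 609 606]
 [607 607 607 608 608 636 547 321 182 224 250 287 544 635 614 607 608 607 605 610]
 [606 610 610 611 610 633 544 338 208 191 202 236 532 635 612 612 612 610 608 608]
 [609 607 606 609 613 631 545 339 220 203 195 235 534 635 612 609 610 613 608 611]
 [604 604 609 609 613 628 549 346 198 188 205 240 537 636 613 612 605 608 608 607]
 [606 611 607 611 620 633 550 345 189 183 208 175 515 640 610 608 608 610 611 610]
 [605 606 611 618 638 663 571 354 184 190 216 175
[... 1552 characters left out ...]
5 301 290 256 519 645 630 638 646 663 686 509 284 302 297]
 [303 305 305 300 305 305 301 287 550 682 668 669 492 291 304 313 300 293 301 300]
 [304 302 301 300 302 304 302 293 311 314 304 306 291 275 283 281 285 291 299 301]
 [305 300 302 308 299 304 302 302 297 293 284 290 287 287 282 266 259 259 276 287]]
0.003 [array([290.3, 228.8]), array([292.6, 228.4]), array([289.2, 218. ]), array([287. , 218.3])]
0.02 [array([290.1, 224. ]), array([292.4, 223.6]), array([289. , 213.2]), array([286.7, 213.6])]
0.04 [array([289.9, 218.2]), array([292.2, 217.8]), array([288.7, 207.4]), array([286.4, 207.8])]
[]
[(0.9, array([0.5043, 0.0405, 0.112 ])), (0.35, array([ 5.272e-01, -3.059e-01, -3.000e-04]))]
```

Emit:
jog_arm:
  rows:
    - [0.0005, 0.0002, 0.002, 0]
    - [0.0005, 0.0002, 0.004, 0]
    - [0.0005, 0.0002, 0.006, 0]
    - [0.0005, 0.0002, 0.008, 0]
    - [0.0005, 0.0002, 0.009, 0]

```text
clock: 19.05
position: [0.5002, 0.0422, 0.1937]
tool_rot: [-180.0, -0.0, 102.6]
ft_force: [0.4, 0.1, -0.2]
finger_gap: 0.152
grasp_force: 40.0
```

Emit:
jog_arm:
  rows:
    - [0, 0, 0.001, 0]
    - [0, 0, 0.002, 0]
    - [0, 0, 0.003, 0]
    - [0, 0, 0.004, 0]
    - [0, 0, 0.004, 0]

```text
clock: 19.47
position: [0.5003, 0.0422, 0.1899]
tool_rot: [-180.0, -0.0, 102.6]
ft_force: [-0.2, -0.3, -1.4]
finger_gap: 0.154
grasp_force: 40.0
```

```bash
python3 -c "
from h import *
s=st(); print(s['torque'])"
```

```text
19.47 [0.5003 0.0422 0.1899] [-179.99   -0.    102.6 ] gap 0.154 g 40.0 F [-0.2 -0.3 -1.4]
[-0.0875386  -0.02546833 -0.04815776]
```

Emit:
jog_arm:
  rows:
    - [0, 0, 0.002, 0]
    - [0, 0, 0.004, 0]
    - [0, 0, 0.006, 0]
    - [0, 0, 0.008, 0]
    - [0, 0, 0.01, 0]
    - [0, 0, 0.01, 0]

```text
clock: 19.97
position: [0.5002, 0.0422, 0.1796]
tool_rot: [-180.0, -0.0, 102.6]
ft_force: [-0.1, -0.6, -1.1]
finger_gap: 0.149
grasp_force: 40.0
```

Emit:
jog_arm:
  rows:
    - [0, 0, 0.004, 0]
    - [0, 0, 0.009, 0]
    - [0, 0, 0.014, 0]
    - [0, 0, 0.019, 0]
    - [0, 0, 0.024, 0]
    - [0, 0, 0.029, 0]
    - [0, 0, 0.029, 0]
    - [0, 0, 0.029, 0]

```text
clock: 20.63
position: [0.5002, 0.0422, 0.1507]
tool_rot: [-180.0, -0.0, 102.6]
ft_force: [0.7, -0.6, -0.6]
finger_gap: 0.149
grasp_force: 40.0
```

Run:
```python
from h import *
s=st(); d=cams.camera('side')
a=cv2.resize(d['color'][180:250,265:345,::-1],(800,560)[:2],interpolation=0)
b=d['color'][210:235,284:300].astype(int)
cv2.imwrite('pics/g7.png',a)
print('mask Y (R-B)');np.set_printoptions(linewidth=200);print((b[...,0]-b[...,2])[:, :14])
P=s['position'];yw=np.radians(12.7);bx=np.array([np.cos(yw),np.sin(yw),0]); by=np.array([-bx[1],bx[0],0])
for h in(.04,.05,.06,.08): print(h,[proj(d,P+[0,0,h-.0872]+a*.003*bx+b*.02*by).round(1) for a,b in((-1,-1),(1,-1),(1,1),(-1,1))])
```

```text
20.63 [0.5002 0.0422 0.1507] [-1.7996e+02 -1.0000e-02  1.0260e+02] gap 0.149 g 40.0 F [ 0.7 -0.6 -0.6]
mask Y (R-B)
[[ -1  -2   1   7   7   5   8   7   6   7   4  -2  -7  25]
 [ -3  -2   0   4   8   7   6   7   6   7   3  -3  -9  26]
 [ -3  -1  -1   5   7   4   6   6   6   7   5  -2  -9  39]
 [ -6  -3   0   6   8   5   6   6   8   6   5  -1  -8  38]
 [ -6  -4   1   4   7   6   5   8   5   7   4  -1  -8  38]
 [  7  -4   1   5   7   7   5   6   6   6   6  -3  -2  37]
 [ 20  -6  -1   5   6   7   6   7   7   5   3  -5   9  37]
 [ 34  -5  -4   4   5   7   5   7   5   2   4   1  35  42]
 [ 36  -2  -6   0   5   4   6   6   4  19  44  44  41  43]
 [ 24  12  14  22  17   1   4   4   3  31  44  43  43  38]
 [ 16  18  22  53  51  -2   5   8   6  18  25  26  25  23]
 [  4  17  21  54  61  25  22  26  17  11  19  21  21  22]
 [ 14  10  16  51  74  29  20  24  18   9  42  38  22  23]
 [ 16   9  17  42  80  41  17  23  16   3  21  26  22  24]
 [ 16   6  15  33  66  57  24  23  23  11   4  17  20  22]
 [ 24  15   9  17  51  73  31  18  31  31  21  39  44  36]
 [ 25  17   8  15  41  72  33  11  26  2
[... 183 characters left out ...]
 10  37  42]
 [ 22  24  17   4  14  30  70 105  79  39  39  32  14  38]
 [ 24  24  24  17  10  17  53  83  56  41  41  35  17  37]
 [ 22  23  26  17   7  19  23  23  20  31  30  22  29  39]
 [ 22  24  23  17   6   8   7   2   0   6  15  18  37  42]
 [ 22  23  23  24  24  17  12  19  21  42  44  44  43  42]]
0.04 [array([290.6, 232.6]), array([292.9, 232.2]), array([289.5, 221.8]), array([287.3, 222.2])]
0.05 [array([290.5, 229.9]), array([292.8, 229.5]), array([289.4, 219.1]), array([287.2, 219.5])]
0.06 [array([290.4, 227.1]), array([292.7, 226.7]), array([289.3, 216.3]), array([287. , 216.7])]
0.08 [array([290.2, 221.4]), array([292.5, 221. ]), array([289. , 210.6]), array([286.7, 211. ])]
```

View pics/g7.png

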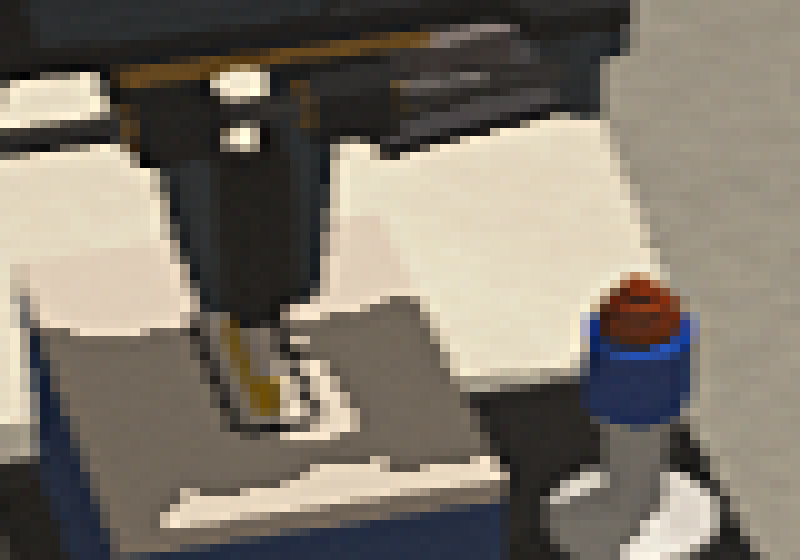

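The blade is in the slot, with yellow at crop (265,390) now showing about 14–15 mm above the roof. The specimen still stands on the pedestal. About 4 mm more to go.

Emit:
jog_arm:
  rows:
    - [0, 0, 0.002, 0]
    - [0, 0, 0.004, 0]
    - [0, 0, 0.004, 0]
    - [0, 0, 0.004, 0]
    - [0, 0, 0.004, 0]
    - [0, 0, 0.004, 0]
    - [0, 0, 0.004, 0]
    - [0, 0, 0.004, 0]

```text
clock: 21.35
position: [0.5004, 0.0422, 0.1471]
tool_rot: [180.0, 0.0, 102.6]
ft_force: [-0.9, 0.2, -1.1]
finger_gap: 0.154
grasp_force: 40.0
```

Run:
```python
from h import *
s=st(); d=cams.camera('side'); b=d['color'][222:236,286:296].astype(int); print(b[...,0]-b[...,2])
for n in('band','slot','pedestal','brown_specimen'): print(n,[(round(r['p'],2),np.round(r['centre'],4)) for r in finder.spot_point(n,'side')])
```

```text
21.35 [0.5004 0.0422 0.1471] [179.99   0.   102.6 ] gap 0.154 g 40.0 F [-0.9  0.2 -1.1]
[[ 19  48  71  32  21  25  17  10  42  39]
 [ 15  42  64  31  18  24  17   3  20  24]
 [ 17  34  67  41  17  22  24  13   3  14]
 [ 10  18  50  70  32  21  32  31  20  40]
 [  8  15  42  63  32  18  30  30  10  38]
 [  5  14  32  66  36  10  16  37  32  14]
 [ 14  10  17  49  82  80  73  47  34  17]
 [ 19   7  15  40  82 101  78  41  33   9]
 [ 18   4  16  30  67 103  95  44  39  32]
 [ 24  13  11  17  53  80  73  46  42  36]
 [ 23  16   7  18  22  22  22  31  30  21]
 [ 24  17   6   8   6   3   1   4  15  19]
 [ 23  24  22  16  12  20  23  42  43  44]
 [ 24  24  24  24  24  22  23  23  27  25]]
band [(0.71, array([0.4991, 0.0394, 0.11  ]))]
slot [(0.65, array([0.5038, 0.0428, 0.111 ]))]
pedestal [(0.78, array([0.6082, 0.0638, 0.0735]))]
brown_specimen [(0.65, array([ 0.3728, -0.396 , -0.0013])), (0.49, array([ 0.4855, -0.3825, -0.0039])), (0.47, array([0.6007, 0.0644, 0.0681]))]
```

Emit:
jog_arm:
  rows:
    - [0, 0, 0.0007, 0]
    - [0, 0, 0.0007, 0]
    - [0, 0, 0.0007, 0]
    - [0, 0, 0.0007, 0]
    - [0, 0, 0.0007, 0]
    - [0, 0, 0.0007, 0]

```text
clock: 22.1
position: [0.5004, 0.0422, 0.1464]
tool_rot: [180.0, 0.0, 102.6]
ft_force: [-0.2, 0.2, -0.3]
finger_gap: 0.154
grasp_force: 40.0
```

```bash
python3 -c "
from h import *
st(); print(order.sign_off())"
```

```text
22.1 [0.5004 0.0422 0.1464] [180.    0.  102.6] gap 0.154 g 40.0 F [-0.2  0.2 -0.3]
the job is handed in; nothing more can be done
None
```

I handed the job in at 22.1 s: the brown specimen stands released on the middle of the pedestal, and the paddle is held upright and still in the slot with the roof's top within about 1 mm of the middle of the yellow band, by my measurements; no verdict came back.

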